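Close and pin the hinged sample press and hold it shut

ROBOT

A 6-joint arm with a two-finger parallel gripper is mounted at the origin on the work surface. World frame = base frame: x ahead of the robot, y to its left, z up, the work surface at z = 0. Lengths are in m, angles in rad, forces in N, time in s.
With the tool pointing down it reaches from about 0.35 to 0.975 m from the base axis. Payload 4.9 kg.
Tool frame: the origin (TCP) lies at the very end of the fingers, on their centre line; the grasp point (between the pads) lies behind it (manip.grip_depth is the z of the grasp point in the tool frame, in m); z points along the fingers, y is the direction in which the jaws open and shut (so a half turn about z gives the same grasp; the last joint's range is limited). The gripper opens to 85 mm and grips with 20 to 120 N. Pads are 22 mm wide; open, the fingers measure 114 mm over their backs; the gripper's body (76 mm by 85 mm) begins 54 mm behind the grasp point. The pads swing forward as they close: fully open they stand 13 mm farther back than shut.
Start: joints at [1.103, 0.053, 1.613, -0, 1.476, -0.119], TCP at [0.214, 0.587, 0.195] pointing down, gripper open.
Joint ranges: [-3.01, 3.01], [-1.01, 2.22], [0.06, 2.58], [-1.02, 4.17], [0.09, 2.62], [-3.14, 3.14]. Speed limits (rad/s): [2.57, 2.57, 3.14, 3.14, 3.14, 3.14].

INTERFACE

Orientations are given as a unit quaternion [w, x, y, z].
In Python, from plant import state, optics, manip, silhouettes, place_of gives the robot as it stands. The module is installed in compiled form; this text tells all that it offers.
- The arm moves only by the tool jog_arm, never from a script. Its argument "increments" is a list of rows, each an object with "slide": the shift along the tool's x, y, z in mm, a list of three; "rotation": the turn, a rotation vector about the tool's x, y, z in degrees, a list of three. A call has 1 to 20 rows; each row shifts and turns the commanded pose from where the row before left it, along the tool's axes as they then stand; what a row does not reach is not made up. A row lasts 1/12 s, in which the tool goes at most 41.7 mm and 7.16 degrees, less where a joint would pass 70% of its speed; a pose out of reach is approached as far as the arm can. A call with a gripper value outside its range is refused whole. "fingers" is the opening, from 0 (shut) to 1 (fully open), set as the call begins (left out, the last holds). The fingers move at their own pace and stop on an object; the grip force is fixed at half the most. Time passes only in rows, so rows that do not move let the fingers close. It gives the time, the measured TCP pose, the force and the opening at its end, in the units of the state.
- state(): the state, without advancing time (a new reading comes with each control period).
- optics.grab_frame(name): name is "scene" or "top" or "wrist"; returns a dict with "frame" (420x560x3 uint8, blue, green, red), "camera_matrix" (3x3 intrinsics, pixels), "distortion" ([k1, k2, p1, p2, k3] as OpenCV has them; the pictures are not rectified), "R" (3x3) and "t" (3): a world point X has camera coordinates R X + t. Camera axes: x right, y down, z forward; pixel columns grow to the right and rows downward; lengths in m; the calibration is good to about 2 mm. A picture is of the moment at which its call begins. There is no depth.
- manip.job_done(): hands the job in, once; it reports no verdict.
Trained networks look in the newest picture that a camera, given by its name, has taken for a name from the list of things; names that differ only in an ending like _2 or _b are one class to them, and where a whole thing is asked for, a point or a joint stands for the part that bears it (a point fixed in the world has none). Each returns a list of dicts, best first, with "score" (0 to 1); they miss things now and then, are a little off and sometimes report something else, mostly with a low value. They report only what shows in the picture. A call takes as long as a camera call. They do not tell look-alikes from the thing itself.
- silhouettes(thing, camera): "mask" (420x560 bool, what is visible of it) and "bbox" ([left, top, right, bottom] in pixels, round what is visible of it).
- place_of(thing, camera): "uv" ([column, row] in pixels: a listed point, or the origin of a listed thing).
The state is a dict: "time": time; "joint_pos": joint angles; "joint_vel": joint speeds; "joint_efforts": joint torques, N m; "tool_pos": TCP position; "tool_rot": TCP orientation; "contact_force": force on the tool from outside, world axes, zero at the start; "ft_torque": the same for the moment, N m; "gripper_width": opening from 0.0 (shut) to 1.0 (fully open).
Only numpy, scipy, OpenCV 4.12 (cv2) and the standard library are available. Lean on these libraries where they do the work, as an engineer would, in place of code of your own. Each camera call takes 0.05 s, during which the arm holds its last target.

TASK

Close the lid of the hinged sample press, then take the pin whose shank properly fits the lid's hole (not the thinner one, not the thicker one) from the rack and push it down through the aligned holes of lid and base until its knob sits on the lid. Keep pushing down so that the lid stays fully shut against its springy seal, and finish like that, still holding it pressed: do not let go. Leave the two other pins in the rack and do not disturb the glass and bottles standing around.

Things in the scene. Friction and masses are not known exactly. Their poses are not given: they have to be found in the camera images.
- press: Sample press fixed to the bench: a steel base block 110 mm (its x) by 170 mm (its y) by 45 mm high (with a low bolted foot flange), and an aluminium lid with a glass window hinged along its +y edge. Origin: centre of the base block's underside, on the bench; z up. The pin hole is near its -y end.
- press_hinge (a point): Middle of the hinge axis of the press, 80 mm toward the press's +y from its centre, 45 mm above the bench. The hinge axis is horizontal, along this point's x axis (same axes as the press).
- press_hole (a point): Centre of the mouth of the round hole in the base's top face: 15 mm diameter, blind, 32 mm deep, vertical, 62 mm toward the press's -y from its centre, 45 mm above the bench. Axes as the press, z up.
- lid (a joint): Swing of the lid, rad: 0 = lowered until it rests on its rubber seal, 0.04 rad short of level; grows as it opens upward (upright 1.53, end 1.8). Starts open. A stiff hinge keeps the lid where it is left; 2 to 4 N at the free edge, square to the lid, swing it.
- seal (a joint): How far the lid is pressed down into its springy seal, rad: 0 = seal relaxed, 0.04 = lid fully shut, metal on metal (a hard stop). About 3 N down over the hole starts it and 9 N shuts it fully; it springs back to 0 when let go. Relaxed, the lid stands about 6 mm higher at the hole than when shut.
- lid_hole (a point): Centre of the upper mouth of the pin hole in the lid (14 mm diameter, through the 10 mm plate), 142 mm from the hinge axis. It lies straight over the base hole when the lid is shut, 58 mm above the bench. Its z axis is the normal of the lid's outer (upper) face.
- lid_edge (a point): Middle of the lid's free edge, half-way through its 10 mm thickness, 160 mm from the hinge axis. The lid is a plate 100 mm along the hinge, reaching 160 mm from the hinge axis, 10 mm thick; shut, its underside is 3 mm and its top 13 mm above the base's top face.
- rack: Aluminium pin rack fixed to the bench: a plate 200 mm (its x) by 56 mm (its y), its top 60 mm above the bench, on a leg at each end, open below so that the pin shanks can be seen. Three pins hang upright by their knobs in 17.5 mm holes, in a row along its x axis, 60 mm apart. Which pin hangs where changes. Origin: under the middle of the plate, on the bench.
- pin_mid_knob (a point): The right pin: steel shank 12 mm diameter, 40 mm long (tapered over the last 4 mm), below a grey cylindrical knob 30 mm diameter and 44 mm tall. This point is the centre of the knob, 62 mm above the foot and 22 mm above the knob's flat underside; z up along the pin.
- pin_mid_foot (a point): Centre of the lower end of the right pin's shank. With the knob on the fully shut lid it is 27 mm deep in the base hole, 5 mm off the bottom.
- pin_thin_knob (a point): Knob centre of the thin look-alike: shank 9 mm diameter, knob 26 mm diameter, otherwise the same; wrong, too loose in the hole.
- pin_thick_knob (a point): Knob centre of the thick look-alike: shank 16 mm diameter, knob 34 mm diameter, otherwise the same; wrong, does not enter the hole.
- beaker: Bystander: open glass beaker, 72 mm diameter, 100 mm tall; origin at the centre of its underside.
- reagent: Bystander: grey plastic bottle, 56 mm diameter, 120 mm tall; origin at the centre of its underside.
- petri: Bystander: closed clear dish, 96 mm diameter, 22 mm tall; origin at the centre of its underside.
There are look-alikes about, which are no part of the job. Of the things that look like the press, the larger one is meant. What is shaped like the part that bears pin_mid_knob but green is not meant.

How it is judged:
By the outcome, as a careful person would: the job done as asked, in the order asked, and still so for the second after the job is handed in, while the arm keeps its last pose, push and grip.
It also fails if it takes over 58 s, if anything falls off the work surface, if the arm or the gripper's body presses on something with over 40 N, if the wrist force passes 120 N, or if a joint passes its speed limit or range.

## Working session

There is one attempt and no reset: what is moved stays moved. The work goes in short steps, Python scripts to look and compute and a tool call to move; the robot and the scene stay as the last step left them, time stands still between calls to the robot, and variables do not carry over. Pictures are saved under pics/ and viewed, and the job is handed in when it is done.

Besides the shell and the picture viewer there is one more tool, called after "Call:" by a JSON object that holds its "api" and its "payload", one argument or row to a line. jog_arm: Moves the arm, as the interface text tells. Its arguments: {"type":"object","properties":{"increments":{"type":"array","items":{"type":"object","properties":{"slide":{"type":"array","items":{"type":"number"}},"rotation":{"type":"array","items":{"type":"number"}}}}},"fingers":{"type":"number"}},"required":["increments"]}

```bash
mkdir -p pics; ls; python3 - <<'E'
from plant import state, optics, manip, silhouettes, place_of
import cv2,pickle
s=state();print(s);print(manip.grip_depth)
for n in ['scene','top','wrist']:
    f=optics.grab_frame(n); cv2.imwrite(f'pics/{n}0.png',f['frame']); pickle.dump(f,open(f'{n}0.pkl','wb'))
    print(n,f['camera_matrix'].tolist(),f['distortion'],f['R'].tolist(),f['t'])
    for th in ['press','press_hinge','press_hole','lid_hole','lid_edge','rack','pin_mid_knob','pin_mid_foot','pin_thin_knob','pin_thick_knob','beaker','reagent','petri']:
        print(th,[( [round(float(v)) for v in r['uv']],round(float(r['score']),2)) for r in place_of(th,n)])
print(state()['time'])
E
```

```text
pics
{'time': 0.0, 'joint_pos': array([ 1.10296247e+00,  5.33843779e-02,  1.61431673e+00,  2.12158696e-05,
        1.47600569e+00, -1.19021093e-01]), 'joint_vel': array([-7.64195756e-04, -6.43667246e-04,  5.80411415e-04, -5.34539314e-05,
        1.06793254e-04,  1.99475906e-03]), 'joint_efforts': array([-2.81617518e-03, -3.93665314e+01, -3.70185649e+01, -3.00660722e-04,
        6.75925883e-03, -4.73925486e-07]), 'tool_pos': array([0.21329666, 0.5867207 , 0.19323247]), 'tool_rot': array([-3.15850229e-04,  1.73524459e-01,  9.84828993e-01, -1.00883733e-03]), 'contact_force': array([-0.06189105,  0.7960749 ,  0.33345081]), 'ft_torque': array([-0.01051245,  0.00649345,  0.04395099]), 'gripper_width': 1.0005069070954615}
-0.0187
scene [[383.5107282184367, 0.0, 272.8018808615236], [0.0, 383.5107282184367, 209.67737091658068], [0.0, 0.0, 1.0]] [-0.06111931  0.          0.          0.          0.        ] [[0.4823586925526716, 0.8759668221454977, 0.0034954569365574692], [0.5264907630057013, -0.28672287491044596, -0.80037333131031], [-0.7000982560959221, 0.387907359434449, -0.5994917116258086]
[... 1481 characters left out ...]
nob [([362, 213], 0.74)]
beaker [([154, 287], 0.56)]
reagent [([154, 203], 0.82)]
petri [([293, 149], 0.83)]
wrist [[347.1356531971501, 0.0, 278.1514075794686], [0.0, 347.1356531971501, 213.30417848089598], [0.0, 0.0, 1.0]] [0.01297479 0.         0.         0.         0.        ] [[0.341628803291065, 0.9398347338130454, 0.000658696043600398], [0.8961136638695193, -0.3259473667096502, 0.3012285105387469], [0.28331971725995686, -0.10231806904749492, -0.9535517555739338]] [-0.62538452 -0.0382044   0.38059893]
press []
press_hinge []
press_hole []
lid_hole []
lid_edge []
rack []
pin_mid_knob []
pin_mid_foot []
pin_thin_knob []
pin_thick_knob []
beaker [([159, 379], 0.88)]
reagent []
petri []
2.1
```

```bash
python3 - <<'E'
import cv2
for n,(x0,y0,x1,y1) in {'scene':(100,120,420,340),'top':(130,120,430,320)}.items():
    i=cv2.imread(f'pics/{n}0.png')[y0:y1,x0:x1]
    cv2.imwrite(f'pics/{n}0c.png',cv2.resize(i,None,fx=2.5,fy=2.5,interpolation=cv2.INTER_CUBIC))
E
```

```text
(no output)
```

View pics/scene0.png

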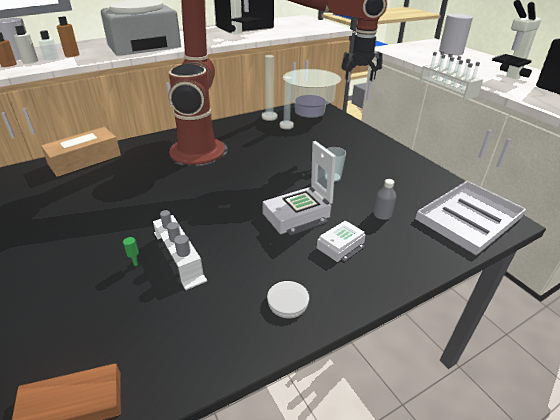

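View pics/top0.png

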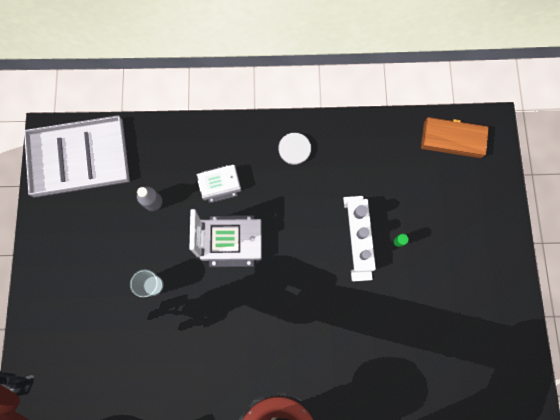

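```bash
true
```

```text
(no output)
```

View pics/scene0c.png

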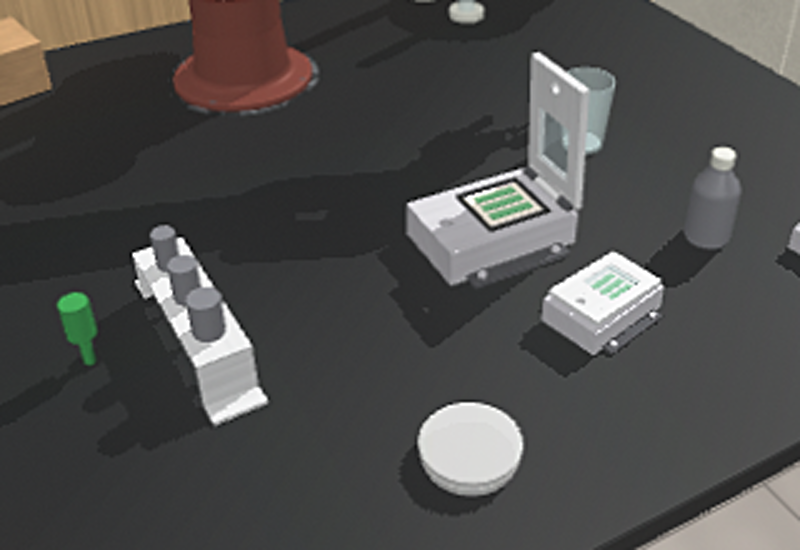

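View pics/top0c.png

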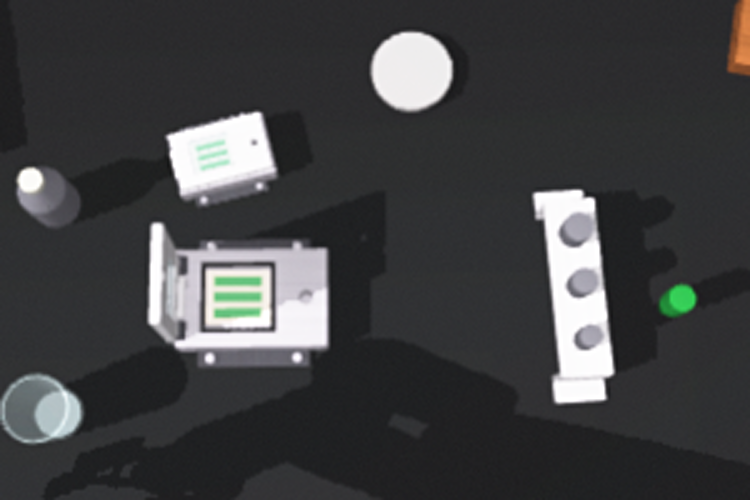

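```bash
cat > h.py <<'E'
import numpy as np, cv2, pickle
def ray(f,uv):
    p=cv2.undistortPoints(np.array([[uv]],float),f['camera_matrix'],f['distortion'])[0,0]
    R=np.array(f['R']);t=np.array(f['t']); return -R.T@t, R.T@np.array([p[0],p[1],1.])
def onz(f,uv,z):
    c,d=ray(f,uv); return c+d*(z-c[2])/d[2]
def proj(f,X):
    X=np.atleast_2d(np.array(X,float)); R=np.array(f['R'])
    return cv2.projectPoints(X,cv2.Rodrigues(R)[0],np.array(f['t'],float),f['camera_matrix'],f['distortion'])[0][:,0]
def load(n): return pickle.load(open(n+'.pkl','rb'))
E
python3 - <<'E'
from h import *
import cv2
s,t=load('scene0'),load('top0')
np.set_printoptions(precision=4,suppress=True)
print('hole',onz(t,(253,237),.045),onz(t,(252,238.5),.045))
# knob top px in top crop: (x/2.5+130,y/2.5+120)
for p in [(576,228),(582,282),(589,335)]:
    u=(p[0]/2.5+130,p[1]/2.5+120); print(u,onz(t,u,.104))
for p in [(205,298),(183,264),(163,233)]:
    u=(p[0]/2.5+100,p[1]/2.5+120); print(u,onz(s,u,.104))
for n,(x0,y0,x1,y1) in {'scene':(145,200,215,290)}.items():
    i=cv2.imread(f'pics/{n}0.png')[y0:y1,x0:x1]; cv2.imwrite('pics/c1.png',cv2.resize(i,None,fx=6,fy=6,interpolation=cv2.INTER_CUBIC))
i=cv2.imread('pics/top0.png')[190:290,330:420]; cv2.imwrite('pics/c2.png',cv2.resize(i,None,fx=6,fy=6,interpolation=cv2.INTER_CUBIC))
i=cv2.imread('pics/top0.png')[195:280,180:275]; cv2.imwrite('pics/c3.png',cv2.resize(i,None,fx=7,fy=7,interpolation=cv2.INTER_CUBIC))
E
```

```text
hole [0.537  0.0575 0.045 ] [0.5328 0.0604 0.045 ]
(360.4, 211.2) [ 0.592  -0.2387  0.104 ]
(362.8, 232.8) [ 0.5323 -0.2414  0.104 ]
(365.6, 254.0) [ 0.4748 -0.2451  0.104 ]
(182.0, 239.2) [ 0.5988 -0.2422  0.104 ]
(173.2, 225.6) [ 0.5388 -0.2453  0.104 ]
(165.2, 213.2) [ 0.4792 -0.2485  0.104 ]
```

View pics/c1.png

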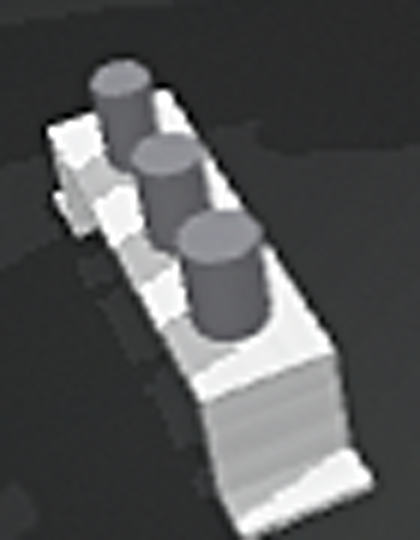

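View pics/c2.png

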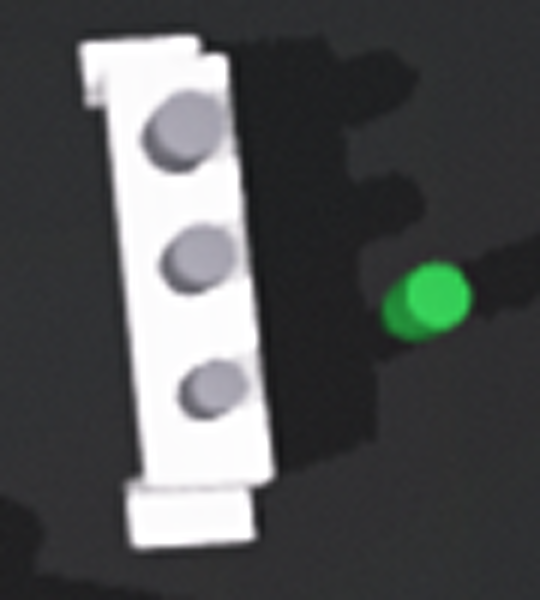

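View pics/c3.png

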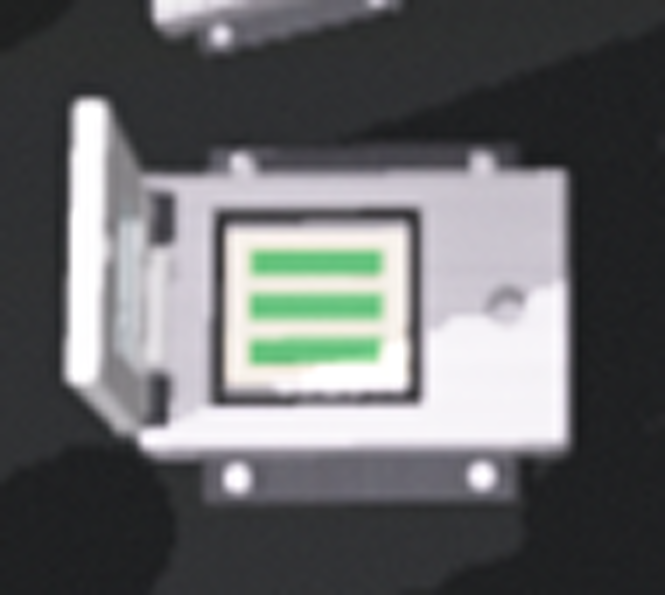

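```bash
python3 - <<'E'
from h import *
s,t,w=load('scene0'),load('top0'),load('wrist0')
np.set_printoptions(precision=4,suppress=True)
def tri(a,b):
    A=[];B=[]
    for f,u in ((s,a),(t,b)):
        c,d=ray(f,u);d/=np.linalg.norm(d);P=np.eye(3)-np.outer(d,d);A.append(P);B.append(P@c)
    A=np.vstack(A);B=np.hstack(B);x=np.linalg.lstsq(A,B,rcond=None)[0];return x,np.linalg.norm(A@x-B)
print('wrist cam',-np.array(w['R']).T@w['t'])
for n,a,b in [('thick',(181.8,239.7),(361.3,210.5)),('mid',(172.8,225.8),(364.5,232)),('thin',(165.2,213),(366.7,254.2))]:
    print(n,tri(a,b),onz(s,a,.104),onz(t,b,.104))
for c in [(567,172),(570,450),(140,175),(140,450),(507,302)]:
    print(c,onz(t,(180+c[0]/7,195+c[1]/7),.045))
# lid top edge corners top cam c3: outer/hinge-far edge
for c in [(75,100),(105,100),(68,382),(98,382)]:
    print('lid',onz(t,(180+c[0]/7,195+c[1]/7),.203))
print('hole scene',[ (u,onz(s,u,.045)) for u in [(278,207),(279,208)]])
for n,u in [('beaker',(153,286)),('reag',(155,205)),('green',(402,240)),('petri',(294,149)),('press2',(220,182))]: print(n,onz(t,u,0.0))
E
```

```text
wrist cam [0.1401 0.6142 0.3748]
thick (array([ 0.5949, -0.2421,  0.0994]), np.float64(6.792141406866243e-05)) [ 0.6003 -0.2432  0.104 ] [ 0.5939 -0.2412  0.104 ]
mid (array([ 0.535 , -0.2462,  0.1009]), np.float64(0.0007208065571929096)) [ 0.5391 -0.2464  0.104 ] [ 0.5344 -0.2461  0.104 ]
thin (array([ 0.4746, -0.248 ,  0.1014]), np.float64(0.0006577159117875067)) [ 0.4784 -0.2482  0.104 ] [ 0.4742 -0.248   0.104 ]
(567, 172) [0.5868 0.034  0.045 ]
(570, 450) [0.4734 0.0348 0.045 ]
(140, 175) [0.5896 0.2078 0.045 ]
(140, 450) [0.4775 0.2066 0.045 ]
(507, 302) [0.5338 0.0592 0.045 ]
lid [0.5857 0.2064 0.203 ]
lid [0.5854 0.1957 0.203 ]
lid [0.4839 0.2074 0.203 ]
lid [0.4837 0.1968 0.203 ]
hole scene [((278, 207), array([0.5265, 0.0619, 0.045 ])), ((279, 208), array([0.5321, 0.0621, 0.045 ]))]
beaker [0.4097 0.3465 0.    ]
reag [0.6471 0.3484 0.    ]
green [ 0.5257 -0.3742  0.    ]
petri [ 0.8127 -0.0694  0.    ]
press2 [0.7136 0.1561 0.    ]
```

Call:
{"api": "jog_arm", "payload": {
  "fingers": 0,
  "increments": [
    {"rotation": [0,0,-6.7]},
    {"rotation": [0,0,-6.7]},
    {"rotation": [0,0,-6.6]},
    {"slide": [-20,-21,1]},
    {"slide": [-20,-21,1]},
    {"slide": [-20,-21,1]},
    {"slide": [-20,-21,1]},
    {"slide": [-20,-21,1]},
    {"slide": [-20,-21,1]},
    {"slide": [-20,-21,1]},
    {"slide": [-20,-21,1]},
    {"slide": [-20,-21,1]},
    {"slide": [-20,-21,1]},
    {"slide": [-20,-21,1]},
    {"slide": [-20,-21,1]},
    {"slide": [-20,-21,1]},
    {"slide": [-20,-20,1]},
    {"slide": [-20,-20,1]},
    {"slide": [-20,-20,1]}
  ]
}}

```text
invalid input
```

```bash
python3 - <<'E'
from plant import state, optics
import cv2,pickle
s=state();print(s['time'],s['tool_pos'],s['tool_rot'],s['contact_force'],s['gripper_width'])
for n in ['scene','top','wrist']:
    f=optics.grab_frame(n); pickle.dump(f,open(f'{n}1.pkl','wb'))
    i=f['frame']
    if n=='scene': i=cv2.resize(i[80:300,200:440],None,fx=2.5,fy=2.5)
    cv2.imwrite(f'pics/{n}1.png',i)
E
```

```text
2.1 [0.21359827 0.58737363 0.19452101] [5.12668175e-06 1.73511966e-01 9.84831760e-01 4.31727072e-05] [ 0.08693626  0.55186506 -0.13402213] 0.9996215433245473
```

View pics/scene1.png

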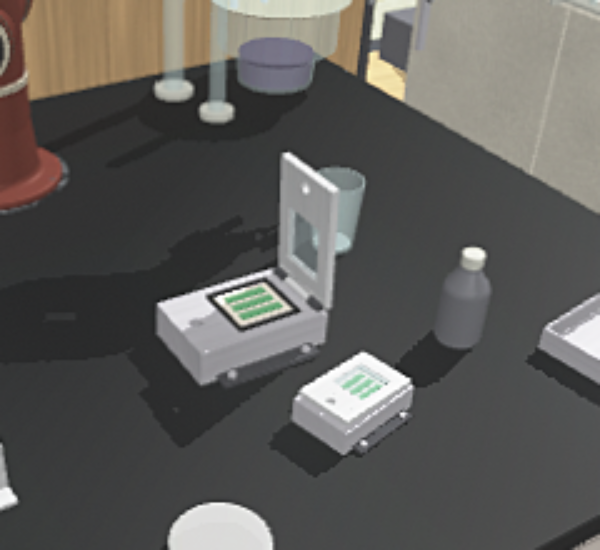

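View pics/wrist1.png

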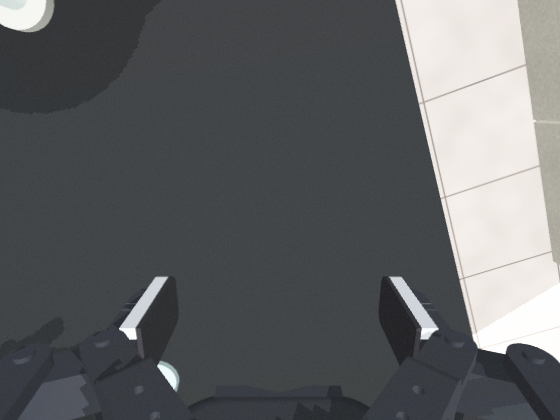

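Call:
{"api": "jog_arm", "payload": {
  "fingers": 0,
  "increments": [
    {"slide": [0,0,0],"rotation": [0,0,-6.7]},
    {"slide": [0,0,0],"rotation": [0,0,-6.7]},
    {"slide": [0,0,0],"rotation": [0,0,-6.6]},
    {"slide": [-20,-21,1],"rotation": [0,0,0]},
    {"slide": [-20,-21,1],"rotation": [0,0,0]},
    {"slide": [-20,-21,1],"rotation": [0,0,0]},
    {"slide": [-20,-21,1],"rotation": [0,0,0]},
    {"slide": [-20,-21,1],"rotation": [0,0,0]},
    {"slide": [-20,-21,1],"rotation": [0,0,0]},
    {"slide": [-20,-21,1],"rotation": [0,0,0]},
    {"slide": [-20,-21,1],"rotation": [0,0,0]},
    {"slide": [-20,-21,1],"rotation": [0,0,0]},
    {"slide": [-20,-21,1],"rotation": [0,0,0]},
    {"slide": [-20,-21,1],"rotation": [0,0,0]},
    {"slide": [-20,-21,1],"rotation": [0,0,0]},
    {"slide": [-20,-21,1],"rotation": [0,0,0]},
    {"slide": [-20,-20,1],"rotation": [0,0,0]},
    {"slide": [-20,-20,1],"rotation": [0,0,0]},
    {"slide": [-20,-20,1],"rotation": [0,0,0]}
  ]
}}

```text
time: 3.83
tool_pos: [0.5346, 0.2533, 0.1786]
tool_rot: [0.0, -0.0, 1.0, 0.0]
contact_force: [0.7, 0.0, -0.4]
gripper_width: -0.003
```

```bash
python3 - <<'E'
from plant import state, optics
import cv2,pickle
s=state();print(s['time'],s['tool_pos'],s['tool_rot'],s['contact_force'],s['gripper_width'])
for n in ['scene','top','wrist']:
    f=optics.grab_frame(n); pickle.dump(f,open(f'{n}2.pkl','wb'))
    i=f['frame']
    if n=='scene': i=cv2.resize(i[80:300,200:440],None,fx=2.5,fy=2.5)
    cv2.imwrite(f'pics/{n}2.png',i)
E
```

```text
3.8333 [0.53458642 0.25328751 0.17862449] [ 1.49246294e-04 -3.31891871e-05  9.99999986e-01  7.42117856e-05] [ 0.73961384  0.03821975 -0.43914871] -0.003264294294719574
```

View pics/scene2.png

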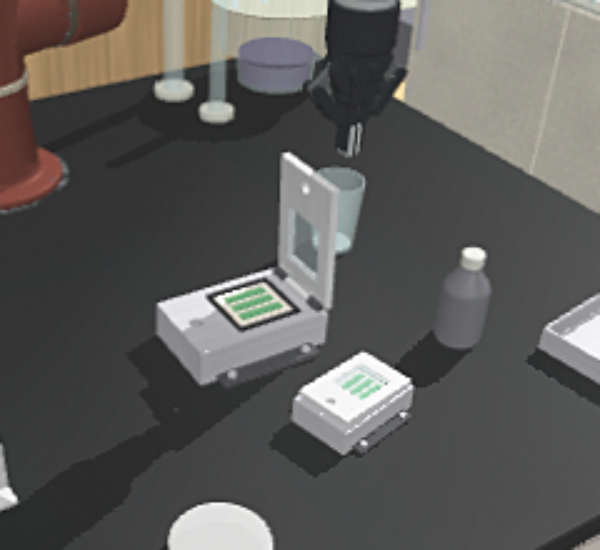

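View pics/wrist2.png

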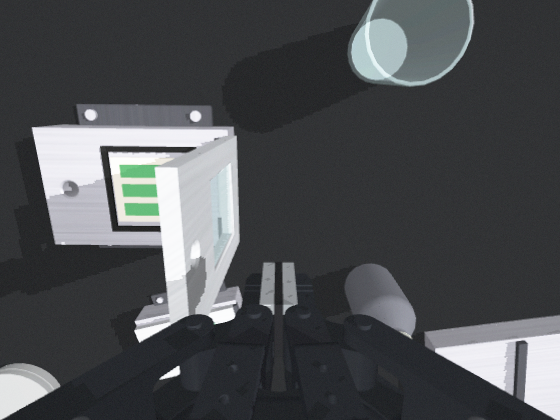

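```bash
python3 - <<'E'
import numpy as np
r=.135;o=.013;h=np.array([.200,.045]) # y,z
p=np.array([.2533,.1786]); hw=.010
pts=[]
for th in np.linspace(1.56,.10,17):
    y=h[0]-(r*np.cos(th)-o*np.sin(th))+hw; z=h[1]+r*np.sin(th)+o*np.cos(th); pts.append((y,z))
q=p
for a in pts: 
    d=(np.array(a)-q)*1000; print([0,round(d[0]),round(-d[1])],np.round(a,3)); q=q+np.round(d)/1000
E
```

```text
[0, -32, -2] [0.222 0.18 ]
[0, -12, 0] [0.209 0.181]
[0, -12, 1] [0.197 0.18 ]
[0, -13, 1] [0.185 0.178]
[0, -12, 3] [0.173 0.175]
[0, -11, 4] [0.161 0.171]
[0, -12, 5] [0.15  0.166]
[0, -11, 6] [0.139 0.16 ]
[0, -10, 7] [0.128 0.153]
[0, -9, 8] [0.119 0.146]
[0, -9, 9] [0.11  0.137]
[0, -8, 9] [0.102 0.127]
[0, -7, 10] [0.095 0.117]
[0, -6, 11] [0.089 0.106]
[0, -5, 11] [0.084 0.095]
[0, -4, 12] [0.08  0.083]
[0, -3, 12] [0.077 0.071]
```

Call:
{"api": "jog_arm", "payload": {
  "increments": [
    {"slide": [0,-16,-1],"rotation": [0,0,0]},
    {"slide": [0,-16,-1],"rotation": [0,0,0]},
    {"slide": [0,-12,0],"rotation": [0,0,0]},
    {"slide": [0,-12,1],"rotation": [0,0,0]},
    {"slide": [0,-13,1],"rotation": [0,0,0]}
  ]
}}

```text
time: 4.4
tool_pos: [0.5333, 0.1853, 0.1785]
tool_rot: [0.0, -0.001, 1.0, 0.0]
contact_force: [0.7, -0.5, 0.5]
gripper_width: -0.001
```

Call:
{"api": "jog_arm", "payload": {
  "increments": [
    {"slide": [0,-12,3],"rotation": [0,0,0]},
    {"slide": [0,-11,4],"rotation": [0,0,0]},
    {"slide": [0,-12,5],"rotation": [0,0,0]},
    {"slide": [0,-11,6],"rotation": [0,0,0]},
    {"slide": [0,-10,7],"rotation": [0,0,0]},
    {"slide": [0,-9,8],"rotation": [0,0,0]}
  ]
}}

```text
time: 4.9
tool_pos: [0.5337, 0.1193, 0.1447]
tool_rot: [-0.0, 0.0, 1.0, 0.0]
contact_force: [0.3, 0.1, 0.1]
gripper_width: -0.002
```

Call:
{"api": "jog_arm", "payload": {
  "increments": [
    {"slide": [0,-9,9],"rotation": [0,0,0]},
    {"slide": [0,-8,9],"rotation": [0,0,0]},
    {"slide": [0,-7,10],"rotation": [0,0,0]},
    {"slide": [0,-6,11],"rotation": [0,0,0]},
    {"slide": [0,-5,11],"rotation": [0,0,0]},
    {"slide": [0,-4,12],"rotation": [0,0,0]}
  ]
}}

```text
time: 5.4
tool_pos: [0.5337, 0.081, 0.0824]
tool_rot: [0.0, -0.0, 1.0, 0.0]
contact_force: [0.1, -0.5, 0.4]
gripper_width: -0.002
```

```bash
cat > snap.py <<'E'
import sys
from plant import state, optics
import cv2,pickle
k=sys.argv[1]; cams=sys.argv[2].split(',')
for n in cams:
    f=optics.grab_frame(n); pickle.dump(f,open(f'{n}{k}.pkl','wb')); i=f['frame']
    if n=='scene': i=cv2.resize(i[110:310,130:400],None,fx=2.8,fy=2.8,interpolation=cv2.INTER_CUBIC)
    cv2.imwrite(f'pics/{n}{k}.png',i)
s=state();print(s['time'],s['tool_pos'],s['contact_force'],s['gripper_width'])
E
python3 snap.py 3 scene,wrist
```

```text
5.5 [0.5316457  0.08099844 0.08025591] [-0.50486225  0.10949604 -0.07345949] -0.0006055391491592487
```

View pics/scene3.png

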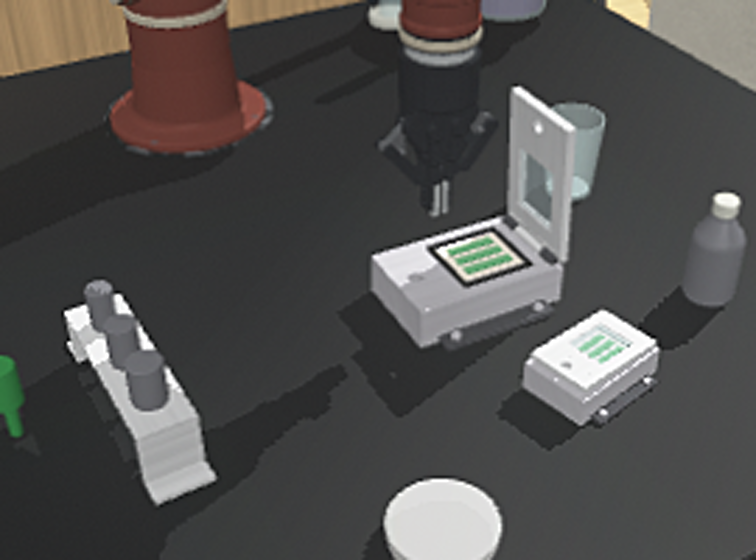

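View pics/wrist3.png

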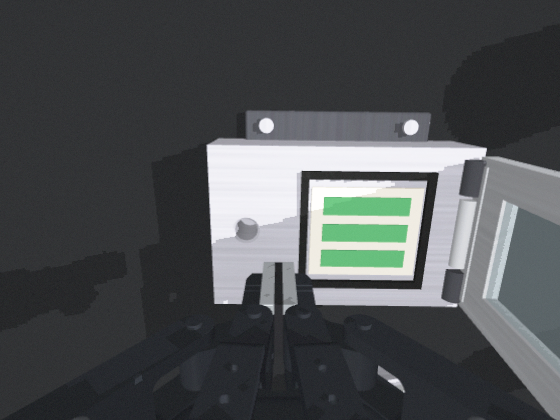

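```bash
python3 - <<'E'
from h import *
np.set_printoptions(precision=4,suppress=True)
s,w=load('scene3'),load('wrist3')
tip=[.533,.081,.081]
u=proj(s,tip)[0];print(u,(u-[130,110])*2.8); print('wrist',proj(w,tip)[0])
for c in [(247,229),(210,143),(213,305),(475,150)]: print(c,onz(w,c,.045))
w=load('wrist2');
for c in [(70,188),(37,128),(57,243)]: print(c,onz(w,c,.045))
for c in [(162,175),(182,167),(236,137)]: print(c,onz(w,c,.203))
print(proj(w,[.5346,.2533,.1786]))
E
```

```text
[285.0844 196.157 ] [434.2364 241.2396]
wrist [277.9355 252.477 ]
(247, 229) [0.532  0.0606 0.045 ]
(210, 143) [0.4763 0.0396 0.045 ]
(213, 305) [0.589  0.0352 0.045 ]
(475, 150) [0.4807 0.2015 0.045 ]
(70, 188) [0.5317 0.0604 0.045 ]
(37, 128) [0.478  0.0418 0.045 ]
(57, 243) [0.5863 0.0378 0.045 ]
(162, 175) [0.4885 0.1998 0.203 ]
(182, 167) [0.4848 0.2092 0.203 ]
(236, 137) [0.4717 0.2341 0.203 ]
[[279.8677 247.2277]]
```

```bash
python3 - <<'E'
from h import *
np.set_printoptions(precision=4,suppress=True)
s,w=load('scene3'),load('wrist3')
i=s['frame'][140:230,240:330]; cv2.imwrite('pics/c4.png',cv2.resize(i,None,fx=6,fy=6,interpolation=cv2.INTER_CUBIC))
for z in [.08,.09,.1,.11,.12]: 
  u=proj(s,[.533,.081,z])[0]; print(z,u,(u-[240,140])*6,proj(w,[.533,.081,z])[0])
E
```

```text
0.08 [285.0765 196.4445] [270.4591 338.6672] [277.936  251.7574]
0.09 [285.1559 193.5551] [270.9355 321.3309] [277.9316 259.287 ]
0.1 [285.2361 190.6341] [271.4166 303.8048] [277.9267 267.6349]
0.11 [285.3171 187.681 ] [271.9025 286.0863] [277.9213 276.9424]
0.12 [285.3989 184.6954] [272.3932 268.1724] [277.9152 287.386 ]
```

View pics/c4.png

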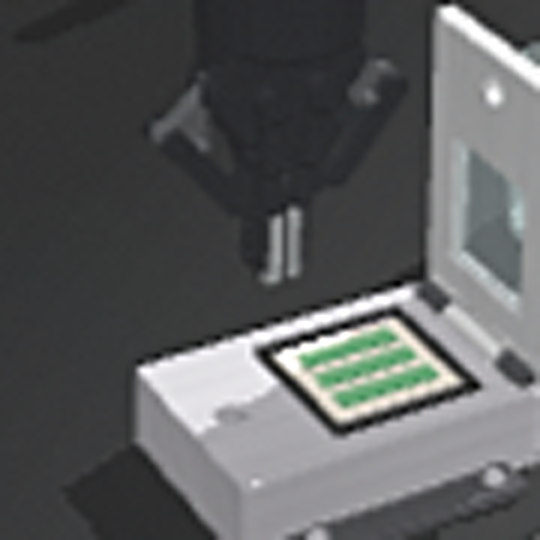

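```bash
python3 - <<'E'
from h import *
np.set_printoptions(precision=4,suppress=True)
for k in '23':
  s,w=load('scene'+k),load('wrist'+k)
  i=w['frame'][220:340,220:340]; cv2.imwrite(f'pics/c5_{k}.png',cv2.resize(i,None,fx=5,fy=5,interpolation=cv2.INTER_CUBIC))
i=load('scene2')['frame'][100:170,300:390]; cv2.imwrite('pics/c6.png',cv2.resize(i,None,fx=7,fy=7,interpolation=cv2.INTER_CUBIC))
w=load('wrist3')
for x in (.522,.533,.544):
  print(x,[proj(w,[x,.081,z])[0].round(0).tolist() for z in (.08,.09,.1,.11,.12)])
E
```

```text
0.522 [[278.0, 233.0], [278.0, 240.0], [278.0, 248.0], [278.0, 256.0], [278.0, 265.0]]
0.533 [[278.0, 252.0], [278.0, 259.0], [278.0, 268.0], [278.0, 277.0], [278.0, 287.0]]
0.544 [[278.0, 270.0], [278.0, 278.0], [278.0, 287.0], [278.0, 297.0], [278.0, 309.0]]
```

View pics/c5_3.png

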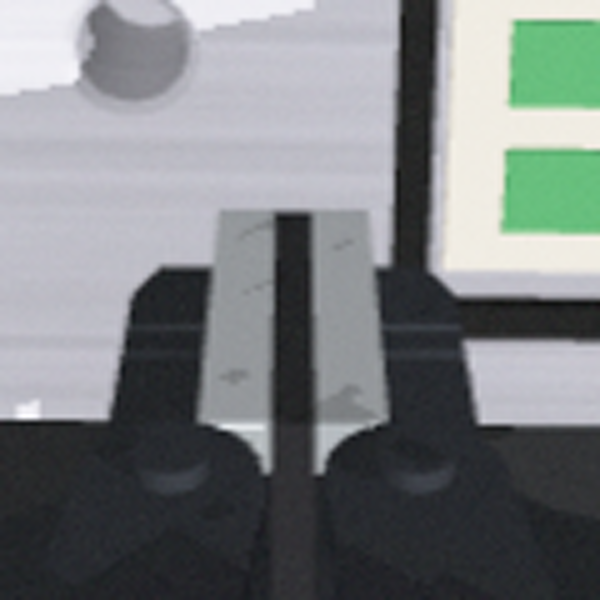

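View pics/c6.png

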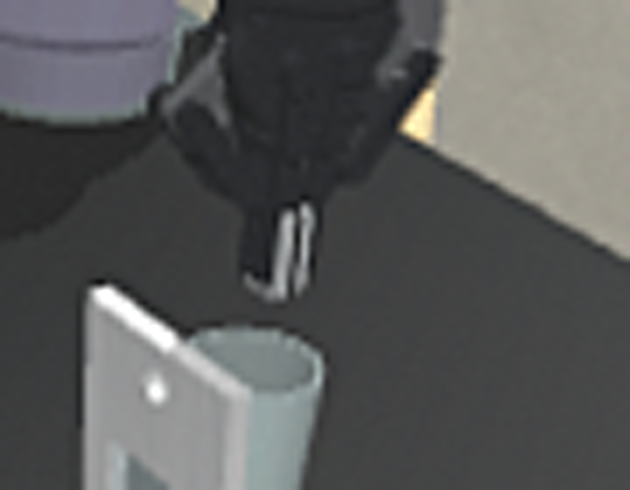

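```bash
python3 - <<'E'
from h import *
from scipy.optimize import fsolve
s,w=load('scene3'),load('wrist3')
def f(p): 
    return [proj(s,[p[0]+.011,.078,p[1]])[0][1]-(140+284/6), proj(w,[p[0]-.011,.081,p[1]])[0][1]-262.4]
print(fsolve(f,[.533,.1]))
s,w=load('scene2'),load('wrist2')
def f(p): 
    return [proj(s,[p[0]+.011,.25,p[1]])[0][1]-(100+298/7), proj(w,[p[0]-.011,.2533,p[1]])[0][1]-262.6]
print(fsolve(f,[.533,.1]))
E
```

```text
[0.53247747 0.1182118 ]
[0.53684628 0.2165404 ]
```

Call:
{"api": "jog_arm", "payload": {
  "increments": [
    {"slide": [0,0,-40],"rotation": [0,0,0]},
    {"slide": [0,0,-40],"rotation": [0,0,0]},
    {"slide": [0,10,-38],"rotation": [0,0,0]},
    {"slide": [0,35,0],"rotation": [0,0,0]},
    {"slide": [0,35,0],"rotation": [0,0,0]},
    {"slide": [0,35,0],"rotation": [0,0,0]},
    {"slide": [0,35,0],"rotation": [0,0,0]},
    {"slide": [0,22,0],"rotation": [0,0,0]},
    {"slide": [0,0,30],"rotation": [0,0,0]},
    {"slide": [0,0,30],"rotation": [0,0,0]},
    {"slide": [0,0,0],"rotation": [0,0,0]}
  ]
}}

```text
time: 6.42
tool_pos: [0.5296, 0.2532, 0.1349]
tool_rot: [-0.005, -0.001, 1.0, -0.002]
contact_force: [-1.1, -0.5, -1.6]
gripper_width: -0.004
```

Call:
{"api": "jog_arm", "payload": {
  "increments": [
    {"slide": [0,-14,0],"rotation": [0,0,0]},
    {"slide": [0,-14,0],"rotation": [0,0,0]},
    {"slide": [0,-12,0],"rotation": [0,0,0]},
    {"slide": [0,-12,1],"rotation": [0,0,0]},
    {"slide": [0,-13,1],"rotation": [0,0,0]}
  ]
}}

```text
time: 6.83
tool_pos: [0.5348, 0.1872, 0.1416]
tool_rot: [0.002, 0.0, 1.0, 0.001]
contact_force: [-0.2, 1.8, -1.6]
gripper_width: 0.003
```

```bash
python3 snap.py 4 scene
```

```text
6.8833 [0.53449526 0.18480637 0.14069761] [ 0.81415001 -0.37796356 -0.52548195] 4.911525004709939e-05
```

View pics/scene4.png

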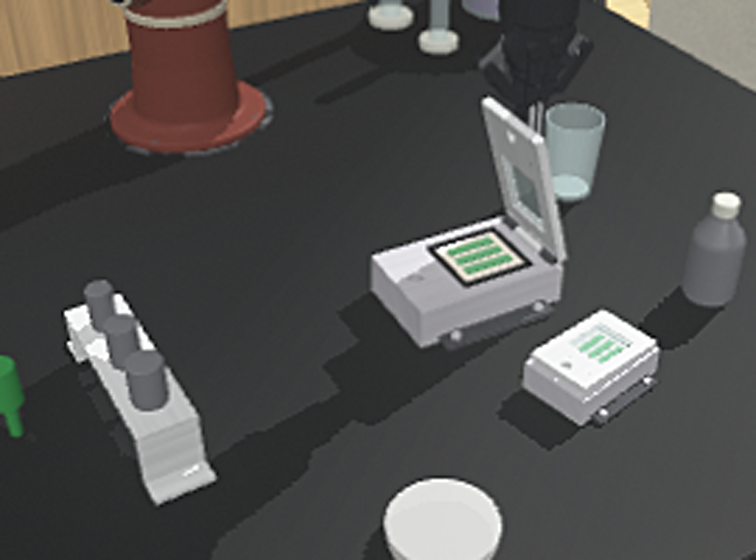

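Call:
{"api": "jog_arm", "payload": {
  "increments": [
    {"slide": [0,-12,3],"rotation": [0,0,0]},
    {"slide": [0,-11,4],"rotation": [0,0,0]},
    {"slide": [0,-12,5],"rotation": [0,0,0]},
    {"slide": [0,-11,6],"rotation": [0,0,0]},
    {"slide": [0,-10,7],"rotation": [0,0,0]},
    {"slide": [0,-9,8],"rotation": [0,0,0]},
    {"slide": [0,-9,9],"rotation": [0,0,0]},
    {"slide": [0,-8,9],"rotation": [0,0,0]},
    {"slide": [0,-7,10],"rotation": [0,0,0]}
  ]
}}

```text
time: 7.63
tool_pos: [0.5334, 0.0985, 0.0772]
tool_rot: [-0.0, -0.0, 1.0, -0.0]
contact_force: [0.8, 0.2, 1.4]
gripper_width: -0.0
```

Call:
{"api": "jog_arm", "payload": {
  "increments": [
    {"slide": [0,-6,11],"rotation": [0,0,0]},
    {"slide": [0,-5,11],"rotation": [0,0,0]},
    {"slide": [0,-4,12],"rotation": [0,0,0]},
    {"slide": [0,-2,8],"rotation": [0,0,0]}
  ]
}}

```text
time: 7.97
tool_pos: [0.5327, 0.0819, 0.0342]
tool_rot: [-0.001, -0.0, 1.0, -0.0]
contact_force: [0.3, -0.2, 0.7]
gripper_width: 0.002
```

```bash
python3 snap.py 5 scene
```

```text
8.0167 [0.5315693  0.0818757  0.03282315] [-0.28905049 -0.63534684 -0.79862191] 6.826808763195771e-05
```

View pics/scene5.png

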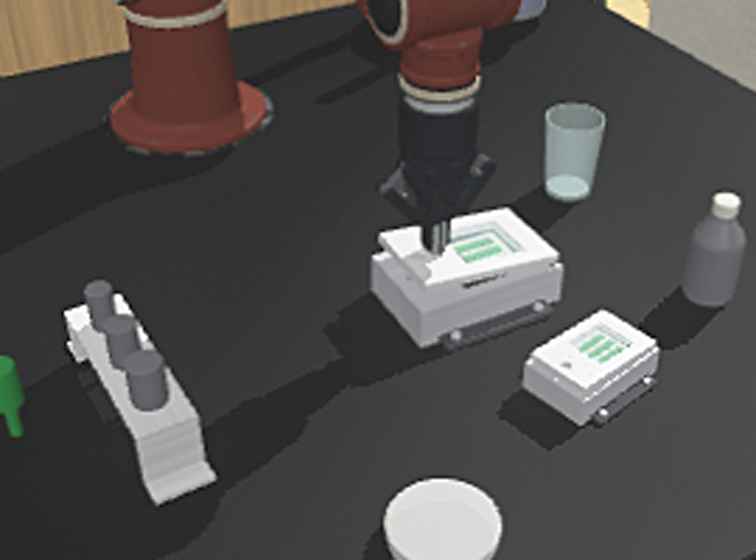

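Call:
{"api": "jog_arm", "payload": {
  "increments": [
    {"slide": [0,0,3],"rotation": [0,0,0]},
    {"slide": [0,0,2],"rotation": [0,0,0]},
    {"slide": [0,0,2],"rotation": [0,0,0]},
    {"slide": [0,0,0],"rotation": [0,0,0]}
  ]
}}

```text
time: 8.35
tool_pos: [0.5339, 0.0827, 0.0296]
tool_rot: [0.0, -0.0, 1.0, 0.0]
contact_force: [0.1, 0.0, -0.5]
gripper_width: 0.002
```

Call:
{"api": "jog_arm", "payload": {
  "increments": [
    {"slide": [0,0,2],"rotation": [0,0,0]},
    {"slide": [0,0,0],"rotation": [0,0,0]}
  ]
}}

```text
time: 8.52
tool_pos: [0.5339, 0.0826, 0.0277]
tool_rot: [0.0, -0.0, 1.0, 0.0]
contact_force: [-0.1, 0.3, 0.2]
gripper_width: -0.0
```

Call:
{"api": "jog_arm", "payload": {
  "increments": [
    {"slide": [0,0,2],"rotation": [0,0,0]},
    {"slide": [0,0,0],"rotation": [0,0,0]}
  ]
}}

```text
time: 8.68
tool_pos: [0.5342, 0.0825, 0.0259]
tool_rot: [0.0, -0.0, 1.0, -0.0]
contact_force: [0.0, -0.3, 3.7]
gripper_width: 0.001
```

Call:
{"api": "jog_arm", "payload": {
  "increments": [
    {"slide": [0,0,2],"rotation": [0,0,0]},
    {"slide": [0,0,0],"rotation": [0,0,0]}
  ]
}}

```text
time: 8.85
tool_pos: [0.5344, 0.0823, 0.0242]
tool_rot: [0.001, -0.0, 1.0, -0.0]
contact_force: [0.5, 0.3, 5.1]
gripper_width: -0.002
```

```bash
python3 snap.py 6 scene,top,wrist
```

```text
9.0 [0.53455383 0.08226575 0.02444544] [0.23849157 0.06714348 4.49684027] 0.0006500647917760364
```

View pics/scene6.png

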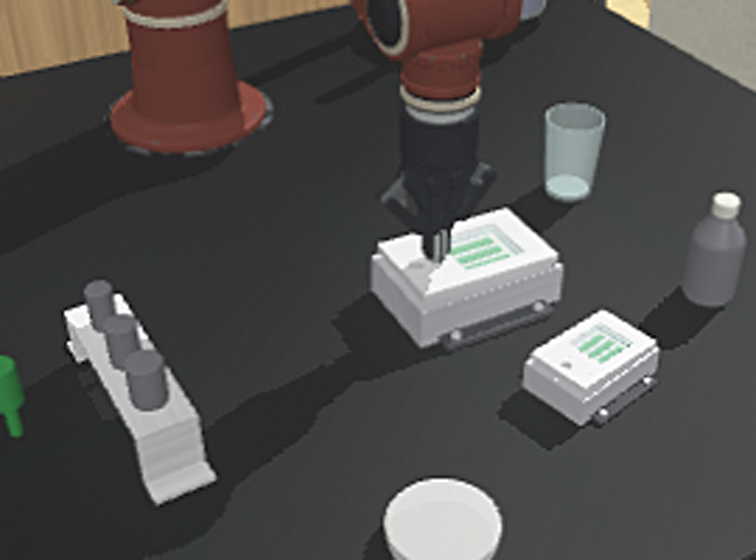

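View pics/wrist6.png

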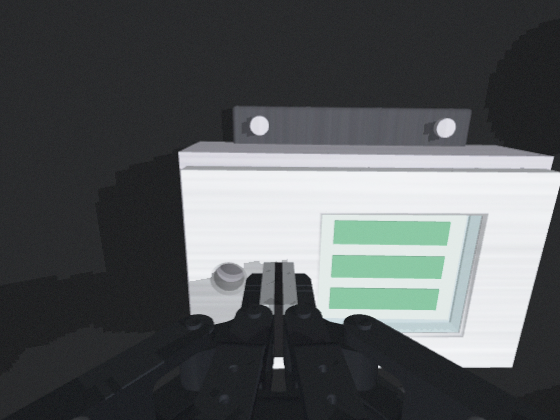

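Call:
{"api": "jog_arm", "payload": {
  "increments": [
    {"slide": [0,0,-25],"rotation": [0,0,0]},
    {"slide": [0,0,-40],"rotation": [0,0,0]},
    {"slide": [0,0,-40],"rotation": [0,0,0]},
    {"slide": [0,-33,-20],"rotation": [0,0,0]},
    {"slide": [0,-33,0],"rotation": [0,0,0]},
    {"slide": [0,-33,0],"rotation": [0,0,0]},
    {"slide": [0,-33,0],"rotation": [0,0,0]},
    {"slide": [0,-33,0],"rotation": [0,0,0]},
    {"slide": [0,-33,0],"rotation": [0,0,0]},
    {"slide": [0,-33,0],"rotation": [0,0,0]},
    {"slide": [0,-33,0],"rotation": [0,0,0]},
    {"slide": [0,-33,0],"rotation": [0,0,0]},
    {"slide": [0,-31,0],"rotation": [0,0,0]},
    {"slide": [0,0,0],"rotation": [0,0,0]},
    {"slide": [0,0,0],"rotation": [0,0,0]}
  ],
  "fingers": 0.7
}}

```text
time: 10.25
tool_pos: [0.5333, -0.2466, 0.1477]
tool_rot: [-0.0, 0.001, 1.0, 0.001]
contact_force: [0.4, 0.9, -0.4]
gripper_width: 0.704
```

```bash
python3 snap.py 7 scene,top,wrist; python3 - <<'E'
from h import *
np.set_printoptions(precision=4,suppress=True)
w=load('wrist6'); print(onz(w,(230,276),.0605),onz(w,(230,276),.058))
t=load('top7')
i=t['frame'][195:280,180:275]; cv2.imwrite('pics/c7.png',cv2.resize(i,None,fx=7,fy=7,interpolation=cv2.INTER_CUBIC))
E
```

```text
10.4 [ 0.53367519 -0.24443764  0.14802019] [ 0.63971804 -0.10241758  0.60911777] 0.6978538273974763
[0.5323 0.0607 0.0605] [0.5336 0.0603 0.058 ]
```

View pics/wrist7.png

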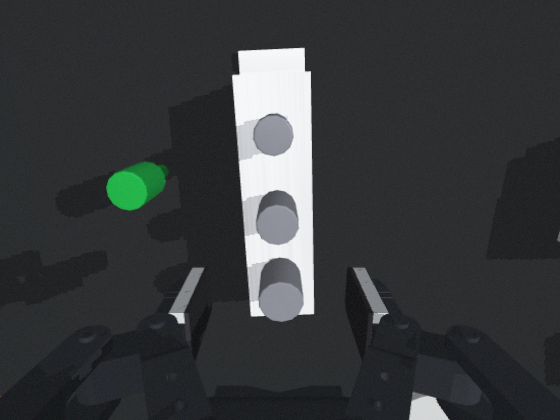

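View pics/c7.png

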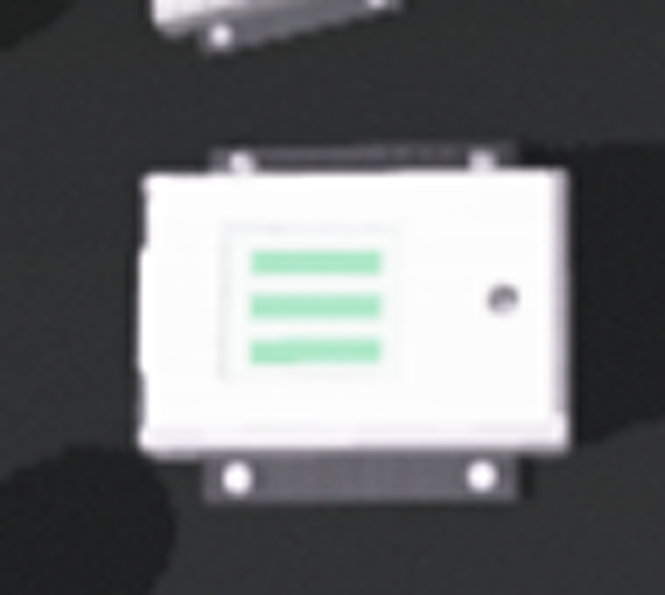

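```bash
python3 - <<'E'
from h import *
np.set_printoptions(precision=4,suppress=True)
w=load('wrist7'); i=w['frame'][100:330,200:360]; cv2.imwrite('pics/c8.png',cv2.resize(i,None,fx=2.6,fy=2.6,interpolation=cv2.INTER_CUBIC))
for r,l,c,rr in [('thin',254,273.5,135),('mid',256.5,277.5,224),('thick',259.5,281,301)]:
    a=onz(w,(l,rr),.104);b=onz(w,(2*c-l,rr),.104);print(r,(a+b)/2,np.linalg.norm(a-b))
t=load('top7')['frame'][190:290,330:420]; cv2.imwrite('pics/c9.png',cv2.resize(t,None,fx=6,fy=6,interpolation=cv2.INTER_CUBIC))
print('green',onz(w,(128,190),.10))
E
```

```text
thin [ 0.4743 -0.247   0.104 ] 0.024644185725256024
mid [ 0.5339 -0.2445  0.104 ] 0.02872465362326095
thick [ 0.5938 -0.2419  0.104 ] 0.03161630611458357
green [ 0.511  -0.3451  0.1   ]
```

View pics/c8.png

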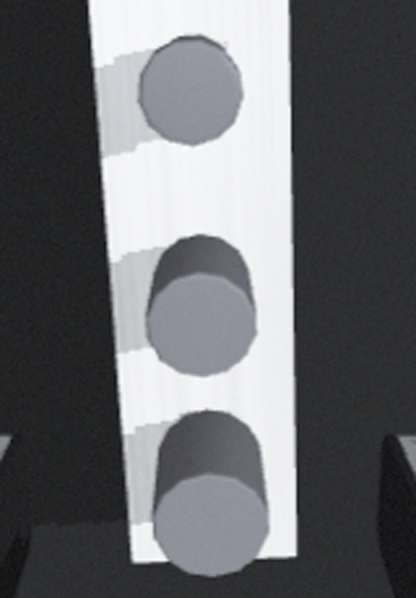

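Call:
{"api": "jog_arm", "payload": {
  "increments": [
    {"slide": [0,0,30],"rotation": [0,0,0]},
    {"slide": [0,0,30],"rotation": [0,0,0]},
    {"slide": [0,0,25],"rotation": [0,0,0]},
    {"slide": [0,0,15],"rotation": [0,0,0]},
    {"slide": [0,0,9],"rotation": [0,0,0]},
    {"slide": [0,0,7],"rotation": [0,0,0]},
    {"slide": [0,0,0],"rotation": [0,0,0]}
  ]
}}

```text
time: 10.98
tool_pos: [0.5334, -0.2444, 0.0314]
tool_rot: [-0.001, -0.001, 1.0, 0.0]
contact_force: [-0.6, 0.0, -0.4]
gripper_width: 0.7
```

```bash
python3 snap.py 8 scene,wrist
```

```text
11.0833 [ 0.53463108 -0.24556325  0.03357613] [-0.26517276  0.0893047   0.63676382] 0.6981429584319793
```

View pics/scene8.png

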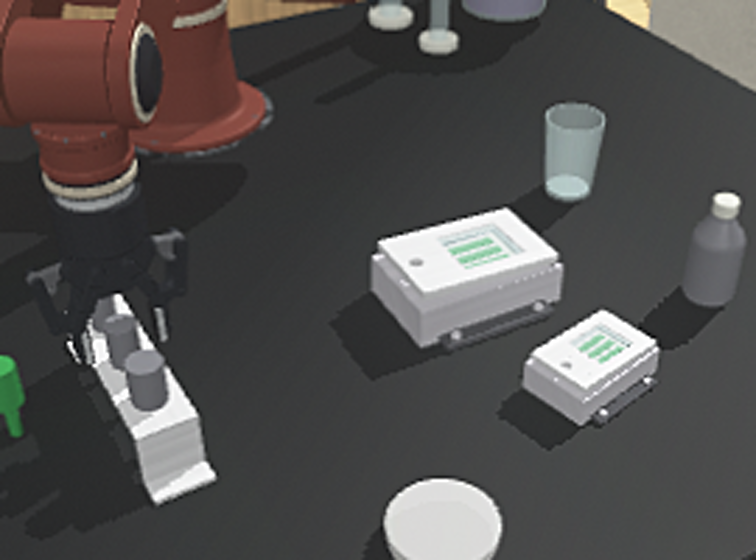

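View pics/wrist8.png

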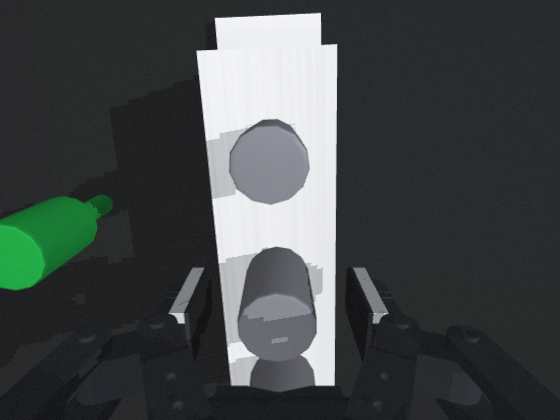

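```bash
python3 - <<'E'
from h import *
w=load('wrist8'); print(proj(w,[[.5335,-.2445,.104],[.5335,-.2445,.06],[.5225,-.215,.072],[.5445,-.215,.072]]), onz(w,(277,326),.104))
E
```

```text
[[277.98778811 325.63376749]
 [277.95062195 270.50468462]
 [344.27682756 260.60018472]
 [341.53430579 303.90558679]] [ 0.53365661 -0.24486187  0.104     ]
```

Call:
{"api": "jog_arm", "payload": {
  "fingers": 0,
  "increments": [
    {"slide": [0,0,0],"rotation": [0,0,0]},
    {"slide": [0,0,0],"rotation": [0,0,0]},
    {"slide": [0,0,0],"rotation": [0,0,0]},
    {"slide": [0,0,0],"rotation": [0,0,0]},
    {"slide": [0,0,0],"rotation": [0,0,0]},
    {"slide": [0,0,0],"rotation": [0,0,0]},
    {"slide": [0,0,0],"rotation": [0,0,0]},
    {"slide": [0,0,0],"rotation": [0,0,0]}
  ]
}}

```text
time: 11.75
tool_pos: [0.5349, -0.2462, 0.0341]
tool_rot: [0.001, -0.0, 1.0, -0.001]
contact_force: [-0.6, -0.7, 5.4]
gripper_width: 0.333
```

```bash
python3 snap.py 9 wrist
```

```text
11.8 [ 0.53488618 -0.24621894  0.03413218] [0.15726718 1.28101373 6.39782422] 0.3376743772908588
```

View pics/wrist9.png

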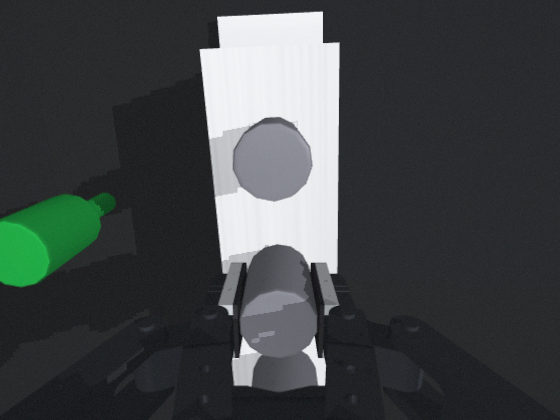

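Call:
{"api": "jog_arm", "payload": {
  "increments": [
    {"slide": [0,0,-10],"rotation": [0,0,0]},
    {"slide": [0,0,-20],"rotation": [0,0,0]},
    {"slide": [0,0,-30],"rotation": [0,0,0]},
    {"slide": [0,0,-30],"rotation": [0,0,0]},
    {"slide": [0,0,-10],"rotation": [0,0,0]},
    {"slide": [0,0,0],"rotation": [0,0,0]}
  ]
}}

```text
time: 12.3
tool_pos: [0.5358, -0.2468, 0.1365]
tool_rot: [0.003, -0.0, 1.0, -0.002]
contact_force: [-0.6, -0.6, -0.7]
gripper_width: 0.339
```

Call:
{"api": "jog_arm", "payload": {
  "increments": [
    {"slide": [0,15,0],"rotation": [0,0,0]},
    {"slide": [0,30,0],"rotation": [0,0,0]},
    {"slide": [0,30,0],"rotation": [0,0,0]},
    {"slide": [0,30,0],"rotation": [0,0,0]},
    {"slide": [0,30,0],"rotation": [0,0,0]},
    {"slide": [0,30,0],"rotation": [0,0,0]},
    {"slide": [0,30,0],"rotation": [0,0,0]},
    {"slide": [0,30,0],"rotation": [0,0,0]},
    {"slide": [0,30,0],"rotation": [0,0,0]},
    {"slide": [0,30,0],"rotation": [0,0,0]},
    {"slide": [1,20,0],"rotation": [0,0,0]},
    {"slide": [0,0,0],"rotation": [0,0,0]},
    {"slide": [0,0,0],"rotation": [0,0,0]}
  ]
}}

```text
time: 13.38
tool_pos: [0.5306, 0.0608, 0.1296]
tool_rot: [-0.002, -0.001, 1.0, -0.0]
contact_force: [-0.6, -0.1, -1.4]
gripper_width: 0.333
```

```bash
python3 snap.py 10 wrist,scene,top; python3 snap.py 10b wrist
```

```text
13.5333 [0.53185977 0.05888817 0.13110219] [-0.29393326 -0.50864311 -1.61206403] 0.3348327084905738
13.5833 [0.53218085 0.058655   0.13150943] [-0.44108691 -0.01944837 -1.25032238] 0.33371384090351885
```

View pics/wrist10.png

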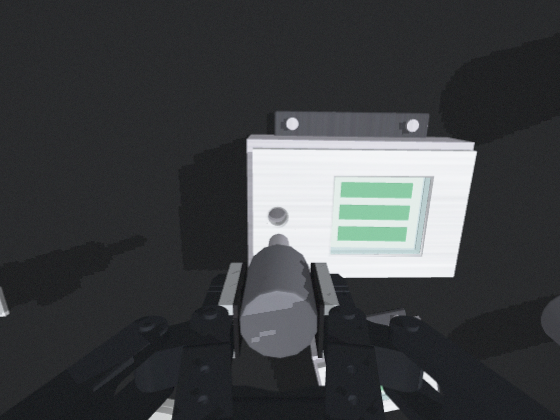

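View pics/scene10.png

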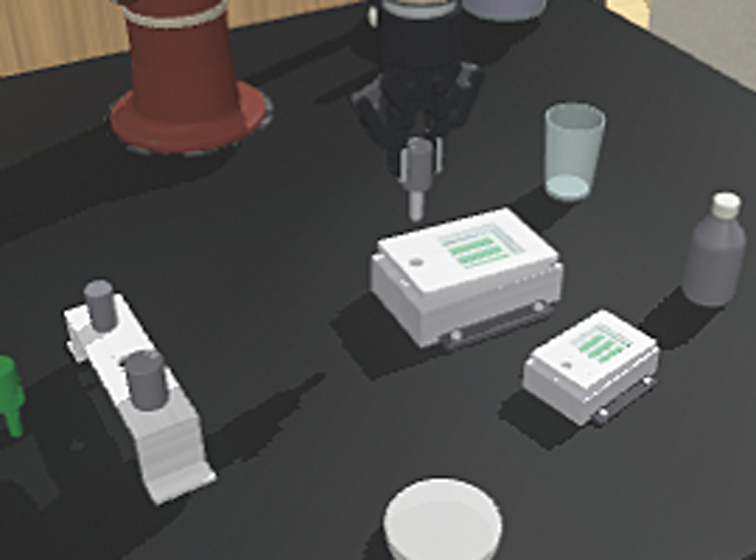

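```bash
python3 - <<'E'
from h import *
np.set_printoptions(precision=4,suppress=True)
w=load('wrist10b'); i=w['frame'][190:310,220:340]; cv2.imwrite('pics/c10.png',cv2.resize(i,None,fx=5,fy=5,interpolation=cv2.INTER_CUBIC))
for z in (.117,.1575): print(proj(w,[.5322,.0587,z]))
s=load('scene10')['frame'][150:220,250:320]; cv2.imwrite('pics/c11.png',cv2.resize(s,None,fx=8,fy=8,interpolation=cv2.INTER_CUBIC))
u=proj(load('scene10'),[[.5320,.0588,.117],[.5320,.0588,.157],[.5320,.0588,.201],[.5325,.0605,.064]]);print((u-[250,150])*8)
t=load('top10')['frame'][200:270,230:300]; cv2.imwrite('pics/c12.png',cv2.resize(t,None,fx=8,fy=8,interpolation=cv2.INTER_CUBIC))
E
```

```text
[[276.7468 240.3523]]
[[276.4795 271.191 ]]
[[226.3692 300.1195]
 [227.7801 201.814 ]
 [229.4006  88.4448]
 [229.4115 423.2343]]
```

View pics/c10.png

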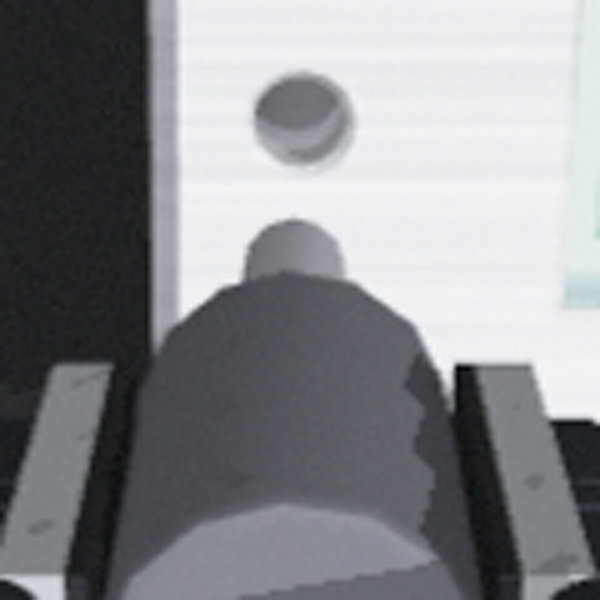

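View pics/c11.png

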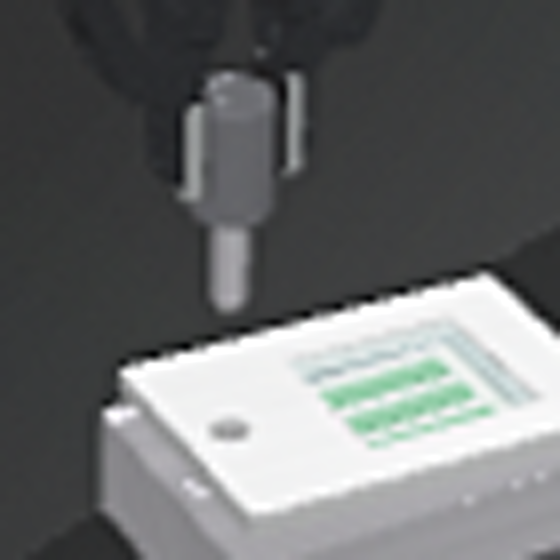

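```bash
python3 - <<'E'
from h import *
np.set_printoptions(precision=4,suppress=True)
w=load('wrist10b'); print(onz(w,(280.8,214),.064),onz(w,(280.8,213),.064),onz(w,(278.8,240.5),.117))
from plant import state; s=state(); print(s['tool_pos'],s['tool_rot'])
E
```

```text
[0.5323 0.0616 0.064 ] [0.5315 0.0616 0.064 ] [0.5323 0.0599 0.117 ]
[0.5322 0.0587 0.1315] [-0.0008  0.0005  1.     -0.0001]
```

Call:
{"api": "jog_arm", "payload": {
  "increments": [
    {"slide": [0,1.5,15],"rotation": [0,0,0]},
    {"slide": [0,0,15],"rotation": [0,0,0]},
    {"slide": [0,0,15],"rotation": [0,0,0]},
    {"slide": [0,0,0],"rotation": [0,0,0]},
    {"slide": [0,0,0],"rotation": [0,0,0]},
    {"slide": [0,0,0],"rotation": [0,0,0]},
    {"slide": [0,0,0],"rotation": [0,0,0]}
  ]
}}

```text
time: 14.17
tool_pos: [0.5338, 0.0606, 0.0889]
tool_rot: [0.001, 0.0, 1.0, -0.0]
contact_force: [-0.2, 0.2, -0.5]
gripper_width: 0.337
```

```bash
python3 snap.py 11 scene,wrist; python3 - <<'E'
from h import *
w=load('wrist11'); i=w['frame'][190:310,220:340]; cv2.imwrite('pics/c13.png',cv2.resize(i,None,fx=5,fy=5,interpolation=cv2.INTER_CUBIC))
s=load('scene11')['frame'][160:230,245:315]; cv2.imwrite('pics/c14.png',cv2.resize(s,None,fx=8,fy=8,interpolation=cv2.INTER_CUBIC))
E
```

```text
14.2667 [0.53363051 0.06075881 0.08881389] [-0.74201976 -0.03655353 -0.48457937] 0.33320718057394855
```

View pics/c13.png

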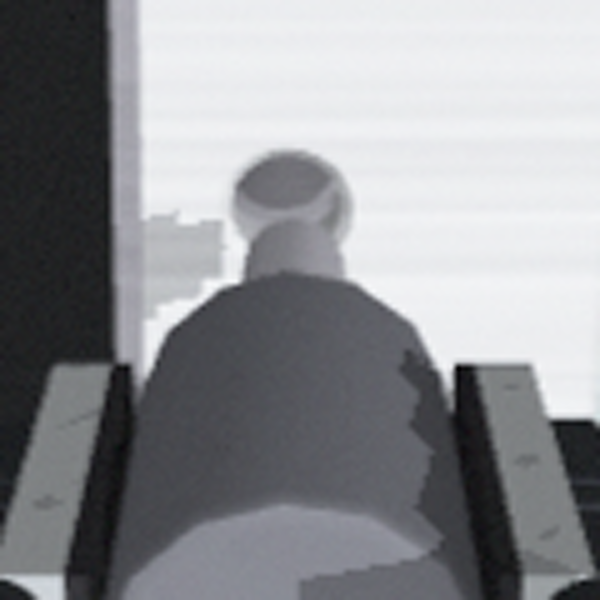

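View pics/c14.png

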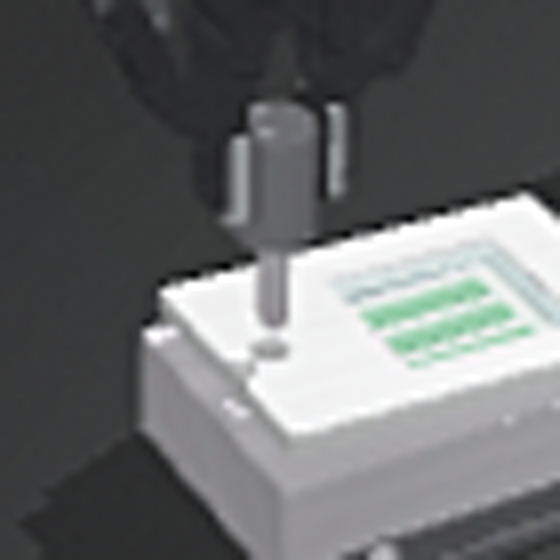

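```bash
python3 - <<'E'
from h import *
np.set_printoptions(precision=4,suppress=True)
w=load('wrist11')
for r in (205,208): print(onz(w,(220+292.5/5,190+r/5),.064))
f=.0888-.014
for zz,rad in ((f+.004,.006),):
  # find x such that top edge (x-rad) projects to row 233.9
  from scipy.optimize import brentq
  x=brentq(lambda x: proj(w,[x-rad,.0606,zz])[0][1]-(190+219/5),.5,.56); print('foot x',x, onz(w,(220+294/5,243),zz)[1])
i=np.array([0])
E
```

```text
[0.5322 0.0616 0.064 ]
[0.5326 0.0616 0.064 ]
foot x 0.5344033135568778 0.06174042649929409
```

Call:
{"api": "jog_arm", "payload": {
  "increments": [
    {"slide": [1.5,-0.1,4],"rotation": [0,0,0]},
    {"slide": [0,0,4],"rotation": [0,0,0]},
    {"slide": [0,0,0],"rotation": [0,0,0]},
    {"slide": [0,0,0],"rotation": [0,0,0]},
    {"slide": [0,0,0],"rotation": [0,0,0]},
    {"slide": [0,0,0],"rotation": [0,0,0]}
  ]
}}

```text
time: 14.77
tool_pos: [0.5313, 0.0609, 0.0795]
tool_rot: [0.0, -0.0, 1.0, -0.0]
contact_force: [0.0, 0.0, -0.3]
gripper_width: 0.331
```

```bash
python3 snap.py 12 scene,wrist; python3 - <<'E'
from h import *
w=load('wrist12'); i=w['frame'][190:310,220:340]; cv2.imwrite('pics/c15.png',cv2.resize(i,None,fx=5,fy=5,interpolation=cv2.INTER_CUBIC))
s=load('scene12')['frame'][160:230,245:315]; cv2.imwrite('pics/c16.png',cv2.resize(s,None,fx=8,fy=8,interpolation=cv2.INTER_CUBIC))
E
```

```text
14.8667 [0.53136894 0.06084038 0.07963995] [ 0.0590456  -1.40549446 -0.47356807] 0.3316789603276758
```

View pics/c15.png

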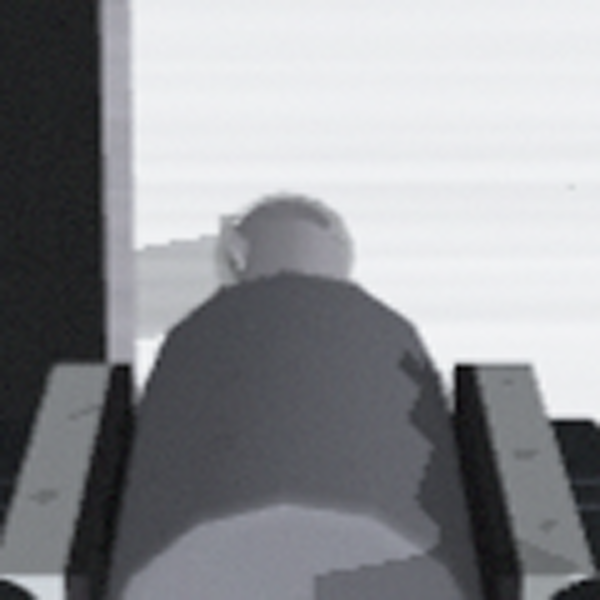

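View pics/c16.png

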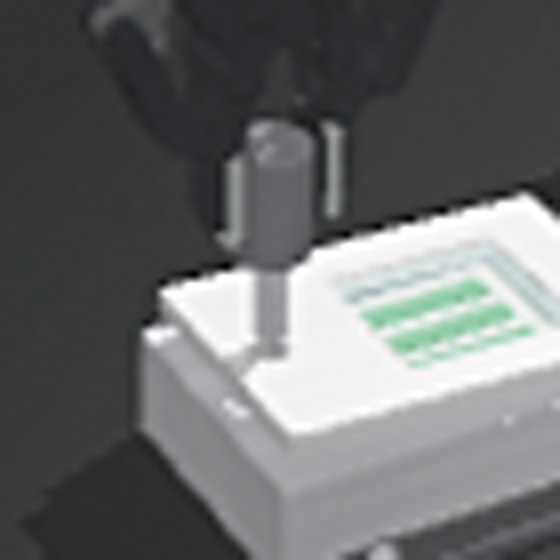

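Call:
{"api": "jog_arm", "payload": {
  "increments": [
    {"slide": [0,-0.4,2],"rotation": [0,0,0]},
    {"slide": [0,0,2],"rotation": [0,0,0]},
    {"slide": [0,0,2],"rotation": [0,0,0]},
    {"slide": [0,0,0],"rotation": [0,0,0]}
  ]
}}

```text
time: 15.2
tool_pos: [0.531, 0.0603, 0.0729]
tool_rot: [-0.0, -0.0, 1.0, -0.0]
contact_force: [1.1, -0.7, -1.4]
gripper_width: 0.331
```

Call:
{"api": "jog_arm", "payload": {
  "increments": [
    {"slide": [0,0,2],"rotation": [0,0,0]},
    {"slide": [0,0,2],"rotation": [0,0,0]},
    {"slide": [0,0,0],"rotation": [0,0,0]}
  ]
}}

```text
time: 15.45
tool_pos: [0.5311, 0.0604, 0.0691]
tool_rot: [-0.0, -0.0, 1.0, -0.0]
contact_force: [1.0, -0.4, -0.9]
gripper_width: 0.338
```

Call:
{"api": "jog_arm", "payload": {
  "increments": [
    {"slide": [0,0,2],"rotation": [0,0,0]},
    {"slide": [0,0,2],"rotation": [0,0,0]},
    {"slide": [0,0,2],"rotation": [0,0,0]},
    {"slide": [0,0,0],"rotation": [0,0,0]}
  ]
}}

```text
time: 15.78
tool_pos: [0.531, 0.0603, 0.063]
tool_rot: [-0.0, -0.0, 1.0, -0.0]
contact_force: [1.2, -0.5, -1.0]
gripper_width: 0.338
```

Call:
{"api": "jog_arm", "payload": {
  "increments": [
    {"slide": [0,0,2],"rotation": [0,0,0]},
    {"slide": [0,0,2],"rotation": [0,0,0]},
    {"slide": [0,0,2],"rotation": [0,0,0]},
    {"slide": [0,0,0],"rotation": [0,0,0]}
  ]
}}

```text
time: 16.12
tool_pos: [0.531, 0.0603, 0.057]
tool_rot: [-0.0, -0.0, 1.0, -0.0]
contact_force: [2.2, -0.4, -0.8]
gripper_width: 0.335
```

```bash
python3 snap.py 13 scene; python3 - <<'E'
from h import *
s=load('scene13')['frame'][150:230,245:325]; cv2.imwrite('pics/c17.png',cv2.resize(s,None,fx=7,fy=7,interpolation=cv2.INTER_CUBIC))
E
```

```text
16.1667 [0.53106397 0.06035177 0.05712658] [ 1.25149007 -0.2485773  -2.02746081] 0.3382135044819763
```

View pics/c17.png

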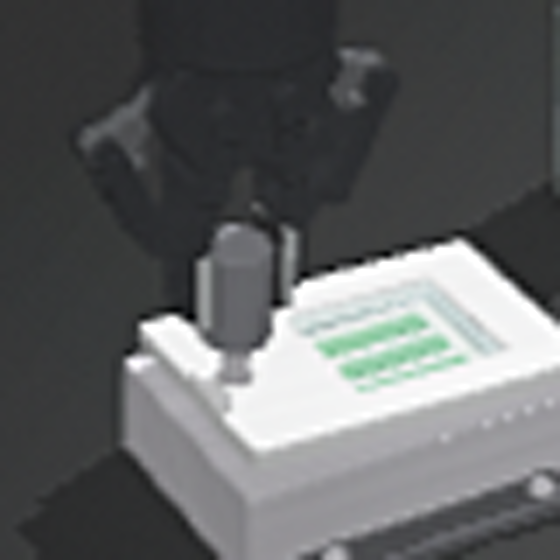

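Call:
{"api": "jog_arm", "payload": {
  "increments": [
    {"slide": [-0.5,0,3],"rotation": [0,0,0]},
    {"slide": [0,0,3],"rotation": [0,0,0]},
    {"slide": [0,0,3],"rotation": [0,0,0]},
    {"slide": [0,0,3],"rotation": [0,0,0]},
    {"slide": [0,0,3],"rotation": [0,0,0]},
    {"slide": [0,0,0],"rotation": [0,0,0]}
  ]
}}

```text
time: 16.67
tool_pos: [0.5314, 0.0603, 0.0417]
tool_rot: [-0.0, -0.0, 1.0, -0.0]
contact_force: [1.2, -2.2, -2.5]
gripper_width: 0.333
```

Call:
{"api": "jog_arm", "payload": {
  "increments": [
    {"slide": [0,0,2],"rotation": [0,0,0]},
    {"slide": [0,0,2],"rotation": [0,0,0]},
    {"slide": [0,0,0],"rotation": [0,0,0]}
  ]
}}

```text
time: 16.92
tool_pos: [0.5317, 0.0604, 0.0383]
tool_rot: [0.0, -0.0, 1.0, -0.0]
contact_force: [0.9, -0.7, -0.9]
gripper_width: 0.333
```

Call:
{"api": "jog_arm", "payload": {
  "increments": [
    {"slide": [0,0,2],"rotation": [0,0,0]},
    {"slide": [0,0,0],"rotation": [0,0,0]}
  ]
}}

```text
time: 17.08
tool_pos: [0.5319, 0.0603, 0.0368]
tool_rot: [0.0, -0.0, 1.0, -0.0]
contact_force: [0.1, -1.6, 3.1]
gripper_width: 0.332
```

Call:
{"api": "jog_arm", "payload": {
  "increments": [
    {"slide": [0,0,2],"rotation": [0,0,0]},
    {"slide": [0,0,0],"rotation": [0,0,0]}
  ]
}}

```text
time: 17.25
tool_pos: [0.5321, 0.0601, 0.0349]
tool_rot: [0.0, -0.0, 1.0, -0.0]
contact_force: [0.6, -2.7, 4.0]
gripper_width: 0.332
```

Call:
{"api": "jog_arm", "payload": {
  "increments": [
    {"slide": [0,0.3,2],"rotation": [0,0,0]},
    {"slide": [0,0,0],"rotation": [0,0,0]}
  ]
}}

```text
time: 17.42
tool_pos: [0.5324, 0.0601, 0.0332]
tool_rot: [0.001, -0.0, 1.0, -0.001]
contact_force: [-0.3, -3.3, 5.7]
gripper_width: 0.337
```

Call:
{"api": "jog_arm", "payload": {
  "increments": [
    {"slide": [0,0,2],"rotation": [0,0,0]},
    {"slide": [0,0,0],"rotation": [0,0,0]}
  ]
}}

```text
time: 17.58
tool_pos: [0.5331, 0.0601, 0.0321]
tool_rot: [0.001, -0.0, 1.0, -0.001]
contact_force: [-1.1, -4.3, 7.3]
gripper_width: 0.338
```

Call:
{"api": "jog_arm", "payload": {
  "increments": [
    {"slide": [0,0,1],"rotation": [0,0,0]},
    {"slide": [0,0,0],"rotation": [0,0,0]}
  ]
}}

```text
time: 17.75
tool_pos: [0.5335, 0.0601, 0.0319]
tool_rot: [0.002, -0.0, 1.0, -0.001]
contact_force: [-1.5, -4.0, 10.0]
gripper_width: 0.338
```

Call:
{"api": "jog_arm", "payload": {
  "increments": [
    {"slide": [0.5,-0.8,1],"rotation": [0,0,0]},
    {"slide": [0,0,1],"rotation": [0,0,0]},
    {"slide": [0,0,0],"rotation": [0,0,0]},
    {"slide": [0,0,0],"rotation": [0,0,0]}
  ]
}}

```text
time: 18.08
tool_pos: [0.534, 0.06, 0.0315]
tool_rot: [0.003, -0.0, 1.0, 0.0]
contact_force: [-4.1, -0.6, 17.0]
gripper_width: 0.335
```

Call:
{"api": "jog_arm", "payload": {
  "increments": [
    {"slide": [0,0,1],"rotation": [0,0,0]},
    {"slide": [0,0,0],"rotation": [0,0,0]},
    {"slide": [0,0,0],"rotation": [0,0,0]}
  ]
}}

```text
time: 18.33
tool_pos: [0.5342, 0.06, 0.0313]
tool_rot: [0.003, -0.0, 1.0, 0.0]
contact_force: [-5.0, -3.2, 20.9]
gripper_width: 0.332
```

```bash
python3 snap.py 14 scene,wrist; python3 - <<'E'
from h import *
s=load('scene14')['frame'][150:230,245:325]; cv2.imwrite('pics/c18.png',cv2.resize(s,None,fx=7,fy=7,interpolation=cv2.INTER_CUBIC))
E
```

```text
18.4333 [0.53424079 0.0599807  0.03130027] [-4.02490242 -2.08302288 20.47809012] 0.3353534942421866
```

View pics/c18.png

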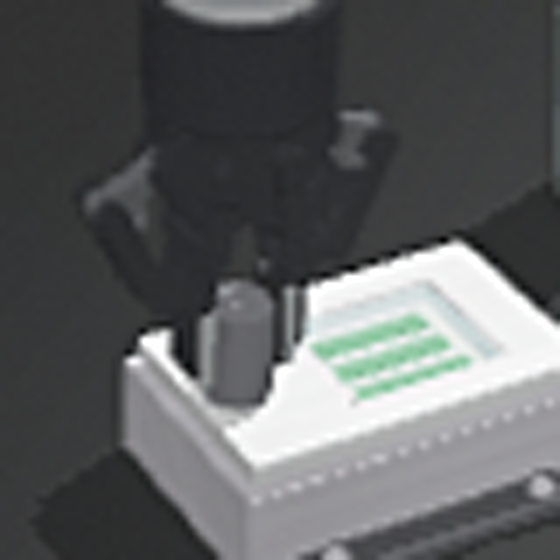

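View pics/wrist14.png

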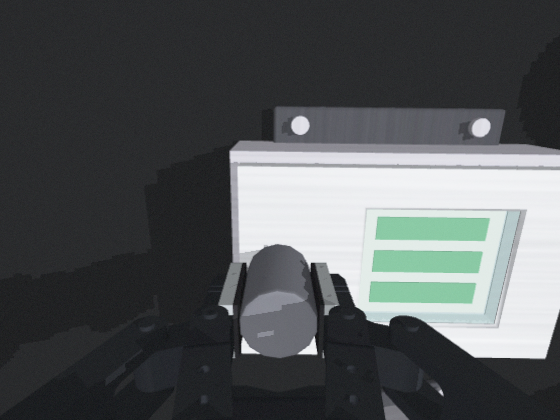

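Call:
{"api": "jog_arm", "payload": {
  "increments": [
    {"slide": [0.5,-0.3,0],"rotation": [0,0,0]},
    {"slide": [0,0,0],"rotation": [0,0,0]},
    {"slide": [0,0,0],"rotation": [0,0,0]},
    {"slide": [0,0,0],"rotation": [0,0,0]},
    {"slide": [0,0,0],"rotation": [0,0,0]},
    {"slide": [0,0,0],"rotation": [0,0,0]},
    {"slide": [0,0,0],"rotation": [0,0,0]},
    {"slide": [0,0,0],"rotation": [0,0,0]}
  ]
}}

```text
time: 19.1
tool_pos: [0.5341, 0.06, 0.0314]
tool_rot: [0.003, -0.0, 1.0, 0.0]
contact_force: [-3.3, -0.9, 19.1]
gripper_width: 0.336
```

```bash
python3 snap.py 15 scene,top; python3 - <<'E'
from h import *
s,w=load('scene15'),load('top15')
u=proj(s,[[.487,.045,.058],[.582,.045,.058],[.5325,.0605,.102]]);print(u)
E
```

```text
19.2 [0.53412584 0.0599867  0.03135216] [-4.10836432 -1.23967001 20.5894294 ] 0.33628960664809127
[[266.42613851 198.07590778]
 [282.59897417 215.43714918]
 [278.84768796 191.90907981]]
```

View pics/scene15.png

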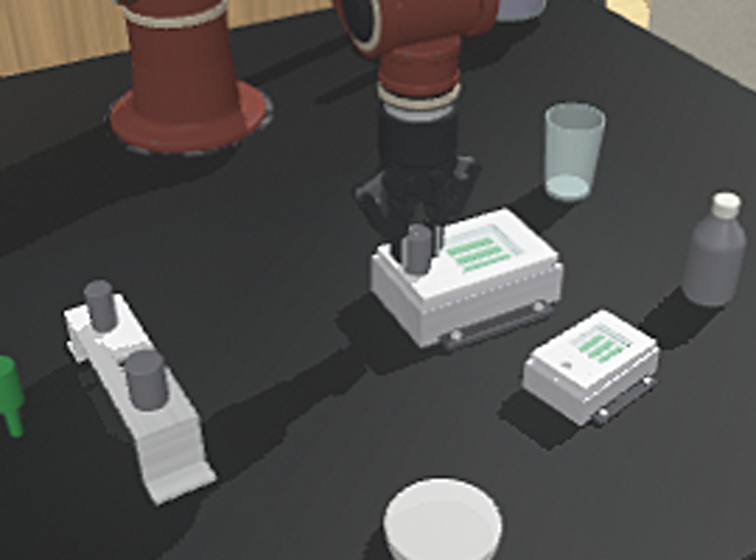

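The lid is level, the knob sits on it at about (417,250) in the picture, the two other pins are in the rack, and the glassware is undisturbed. The downward push holds steady at about 20 N.

```bash
python3 -c "
from plant import manip
print(manip.job_done())"
```

```text
the job is handed in; nothing more can be done
None
```

I closed the lid of the larger press and took the middle pin from the rack. Its knob measured about 29 mm, against 25 and 32 mm for the other two. I pushed it through the lid and base holes until the knob sat on the lid, and handed in at 19.2 s, still gripping and pressing.

**Last checks:**
- **Lid shut:** the push held at 19–21 N over about a second, against the 9 N needed to shut the lid. After first contact the tool sank about 5.5 mm, then the force climbed steeply with no further travel, as at the metal stop.
- **Pictures:** the last scene picture shows the lid level, the knob on it, the other two pins in the rack, and the dish, beaker and bottle standing where they were.

**What failed or disagreed:**
- **First lid swing missed:** I drove the fingers over the lid without touching it. The real fingertips stand about 37 mm higher than the reported tool position, so I measured that offset from the pictures and the second swing worked.
- **Size estimates:** the knob diameters read about 4–7% small, though their order was clear.
- **Side force:** about 4 N of sideways force stayed on the pin while it was pressed.

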